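# Seat the hold-down cap on the hidden pin and keep the collar pressed

### The job

Pull the longer tool, the one with the wide round cap at its foot, out of its upright pipe holder, set the cap down on the nest's raised ledge and slide it along, off the ledge and over the locating pin hidden beneath it, until it drops on. Then press it straight down until the sprung collar is fully home, and finish while still gripping the tool and holding the collar down; do not let go. Leave the short slim drift in its holder, the small aluminium cup and the valve body where they are.

Things in the scene. Friction and masses are not known exactly. Their poses are not given: they have to be found in the camera images.
- hold_down_cap: The tool, loose, about 0.32 kg, upright in its holder. Steel cap 46 mm diameter, 42 mm high, flat underside with a blind central bore 18 mm diameter, 34 mm deep. A cone leads at 52 mm to a plain round steel handle 22 mm diameter, whose top is at 114 mm. Origin: centre of the cap's underside (bore mouth); z up the handle. Round: yaw does not matter
- cap_grip (a point): Point on the axis of the tool's handle 88 mm above the cap's underside, a good place to grip it from above (22 mm diameter; the handle ends 26 mm higher). Side load can pivot the round handle between the fingers, least when they close along the sliding direction
- cap_holder: Upright steel pipe holder in which the hold-down cap stands, fixed: outside 66 mm diameter, inside 58 mm, rim 52 mm high, inner floor 6 mm high (the cap stands on it), round foot 80 mm diameter. Origin: centre of its underside on the side stand (z = 0). A big grey parts crate, 172 mm high, stands behind the holders and to their right: go round it on the robot's side or above it
- drift_holder: The other holder, the same in size, fixed; the plain drift stands in it. The two holders may have changed places. Origin: centre of its underside
- plain_drift: Plain steel drift, loose, shorter and slimmer than the tool: 90 mm long, 26 mm diameter at its foot and 16 mm above, standing upright in the other holder. Not needed: leave it. Origin: centre of its underside
- nest: Assembly nest, fixed on the workbench: dark steel base plate 146 x 84 x 14 mm (x from -102 to +44 mm) with an aluminium ledge and, beyond it, an upright steel pin inside a brass spring collar 43 mm diameter. Origin: on the work surface (z = 0) under the pin's axis; z up, x points from the ledge to the pin (the way the cap slides)
- pin_tip (a point): Centre of the locating pin's tip, 56 mm above the work surface, 2 mm lower than the ledge's top. The pin is 15 mm diameter, its top edge chamfered 2.5 mm; it stands 20 mm above the free collar
- ledge: Aluminium ledge, fixed on the nest: a block 58 mm long (along the nest's x) and 60 mm wide, its top 58 mm above the work surface. Origin: centre of its flat top, axes as the nest. It lies 57 mm from the pin axis on the nest's -x side; its edge nearest the pin is 28 mm from the pin axis, so a seated cap clears it by 5 mm
- collar (a joint): Travel of the brass spring collar round the pin: 0 free (its top 36 mm above the work surface), 0.008 m fully home on its stop (top at 28 mm), positive downward. Its spring pushes up with about 5.4 N when free, 12.6 N when home; the tool's own weight (about 3 N) does not move it
- alu_cup: Small plain aluminium cup, 45 mm diameter, 52 mm high, loose, standing beyond the nest on its +x side. Leave it. Origin: centre of its underside
- valve_body: Grey valve body with a thin neck, 42 mm diameter, 64 mm high, loose, standing beside the nest on its -y side. Leave it. Origin: centre of its underside

How it is judged:
By the outcome, as a careful person would: the job done as asked, in the order asked, and still so for the second after the job is handed in, while the arm keeps its last pose, push and grip.
It also fails if it takes over 42 s, if anything falls off the work surface, if the arm or the gripper's body presses on something with over 40 N, if the wrist force passes 120 N, or if a joint passes its speed limit or range.

### The arm

A 6-joint arm with a two-finger parallel gripper is mounted at the origin on a cart in front of the work surface, level with it; the furniture and walls round the work are solid. World frame = base frame: x ahead of the robot, y to its left, z up, the work surface at z = 0. Lengths are in m, angles in rad, forces in N, time in s.
With the tool pointing down it reaches from about 0.275 to 0.975 m from the base axis. Payload 8.4 kg.
Tool frame: the origin (TCP) lies midway between the tips of the shut fingers; the grasp point (between the pads) lies 19 mm behind it; z points along the fingers, y is the line along which they close (so a half turn about z gives the same grasp; the last joint's range is limited). The gripper opens to 92 mm and grips with 3 to 60 N. Pads are 20 mm wide; open, the fingers measure 128 mm over their backs; the gripper's body (75 mm by 189 mm) begins 69 mm behind the grasp point.
Start: joints at [-0.002, 0.353, 1.633, -0, 1.155, -0.002], TCP at [0.625, -0, 0.215] pointing down, gripper open.
Joint ranges: [-2.63, 2.63], [-0.92, 2.1], [0.06, 2.66], [-1.3, 4.44], [0, 2.69], [-3.02, 3.02]. Speed limits (rad/s): [2.22, 2.22, 2.79, 3.14, 3.14, 3.14].

### API

Orientations are given as a unit quaternion [w, x, y, z].
In Python, from rig import bot gives the robot as it stands. The module is installed in compiled form; this text tells all that it offers.
- The arm moves only by the tool send_rows, never from a script. Its argument "deltas" is a list of rows, each a list of 7 numbers: the closure, from 0 (fully open) to 1 (shut), then the shift along the tool's x, y, z in cm, then the turn, a rotation vector about the tool's x, y, z in rad. In form: [[gripper, dx, dy, dz, rx, ry, rz], ...]. A call has 1 to 5 rows; each row shifts and turns the commanded pose from where the row before left it, along the tool's axes as they then stand; what a row does not reach is not made up. A row lasts 1/10 s, in which the tool goes at most 50 mm and 8.59 degrees, less where a joint would pass 70% of its speed; a pose out of reach is approached as far as the arm can. A call with a gripper value outside its range is refused whole. The fingers move at their own pace and stop on an object; the grip force is fixed at half the most. Time passes only in rows, so rows that do not move let the fingers close. It gives the time, the measured TCP pose, the force, the opening and the grip force at its end, in the units of the state.
- bot.observe(): the state, without advancing time (a new reading comes with each control period).
- bot.capture(name): name is "scene" or "side" or "wrist"; returns a dict with "pixels" (480x640x3 uint8, blue, green, red), "fx", "fy", "cx", "cy" (pixels), "pose" (4x4, takes a point from camera to world coordinates). Camera axes: x right, y up, looking along -z (the intrinsics and any distortion apply to the point x, -y, -z); pixel columns grow to the right and rows downward; lengths in m; the calibration is good to about 2 mm. A picture is of the moment at which its call begins. There is no depth.
- bot.sign_off(): hands the job in; it is judged then, once.
The state is a dict: "t": time; "joint_positions": joint angles; "qvel": joint speeds; "joint_torque": joint torques, N m; "position": TCP position; "orientation": TCP orientation; "ft_force": force on the tool from outside, world axes, zero at the start; "torque": the same for the moment, N m; "grip_width": finger opening in m; "grasp_force": force on a finger pad.
Only numpy, scipy, OpenCV 4.12 (cv2) and the standard library are available. Lean on these libraries where they do the work, as an engineer would, in place of code of your own. Each camera call takes 0.05 s, during which the arm holds its last target. There are 200 camera calls.

## Working session

There is one attempt and no reset: what is moved stays moved. The work goes in short steps, Python scripts to look and compute and a tool call to move; the robot and the scene stay as the last step left them, time stands still between calls to the robot, and variables do not carry over. Pictures are saved under pics/ and viewed, at most 10 in all, crops included, and the job is handed in when it is done.

Besides the shell and the picture viewer there is one more tool, called after "Request:" as name([rows], argument=value, ...), one row to a line, values as JSON. send_rows: Moves the arm, as the interface text tells. Its arguments: {"type":"object","properties":{"deltas":{"type":"array"}},"required":["deltas"]}

```bash
mkdir -p pics; cat > h.py <<'E'
import numpy as np, cv2
from rig import bot
def cap(n,f):
    c=bot.capture(n); cv2.imwrite(f,c["pixels"]); np.savez(f[:-4]+'.npz',pose=c["pose"],k=[c["fx"],c["fy"],c["cx"],c["cy"]]); 
    print(n,{k:v for k,v in c.items() if k!="pixels"}); return c
def ray(f,u,v):
    d=np.load(f[:-4]+'.npz'); fx,fy,cx,cy=d['k']; P=d['pose']
    r=P[:3,:3]@np.array([(u-cx)/fx,-(v-cy)/fy,-1]); return P[:3,3],r
def atz(f,u,v,z):
    o,r=ray(f,u,v); return o+r*(z-o[2])/r[2]
def proj(f,p):
    d=np.load(f[:-4]+'.npz'); fx,fy,cx,cy=d['k']; P=d['pose']
    q=P[:3,:3].T@(np.asarray(p)-P[:3,3]); return np.array([cx+fx*q[0]/-q[2],cy-fy*q[1]/-q[2]])
E
python3 - <<'E'
from h import *
cap("scene","pics/a.png");cap("side","pics/b.png");print(bot.observe())
E
```

```text
scene {'fx': 553.2975557286168, 'fy': 553.2975557286168, 'cx': 326.085209702938, 'cy': 241.0409159238748, 'pose': array([[-7.90868269e-01,  3.15620969e-01, -5.24319354e-01,
        -1.46498363e-01],
       [-6.11986370e-01, -4.07522373e-01,  6.77789199e-01,
         9.21335865e-01],
       [ 2.52616943e-04,  8.56918269e-01,  5.15452245e-01,
         7.75243825e-01],
       [ 0.00000000e+00,  0.00000000e+00,  0.00000000e+00,
         1.00000000e+00]])}
side {'fx': 535.2412645496023, 'fy': 535.2412645496023, 'cx': 324.3273422153143, 'cy': 243.80332165313288, 'pose': array([[ 0.81556189,  0.33782918, -0.46981938, -0.05981351],
       [-0.57866563,  0.47302198, -0.66437663, -0.85102137],
       [-0.00221092,  0.81370858,  0.58126883,  0.83803537],
       [ 0.        ,  0.        ,  0.        ,  1.        ]])}
{'t': 0.1, 'joint_positions': array([-2.40361714e-03,  3.53583540e-01,  1.63403618e+00, -7.96558593e-06,
        1.15522543e+00, -2.42963298e-03]), 'qvel': array([-0.00030949, -0.00241078, -0.00261789, -0.00184485, -0.00078364,
        0.0009504 ]), 'joint_torque': array([-8.71753400e-04, -5.94903338e+01, -3.34933627e+01,  6.98069832e-02,
        1.83198228e-02, -2.35421521e-05]), 'position': array([ 6.24556688e-01, -3.81287743e-06,  2.13945965e-01]), 'orientation': array([-4.41322027e-04,  7.07096306e-01,  7.07116979e-01, -4.44333429e-04]), 'ft_force': array([ 0.36918119, -0.27817847, -0.57289782]), 'torque': array([-0.01292983,  0.01459884, -0.03776393]), 'grasp_force': 0.0, 'grip_width': 0.09185590671528168}
```

View pics/a.png

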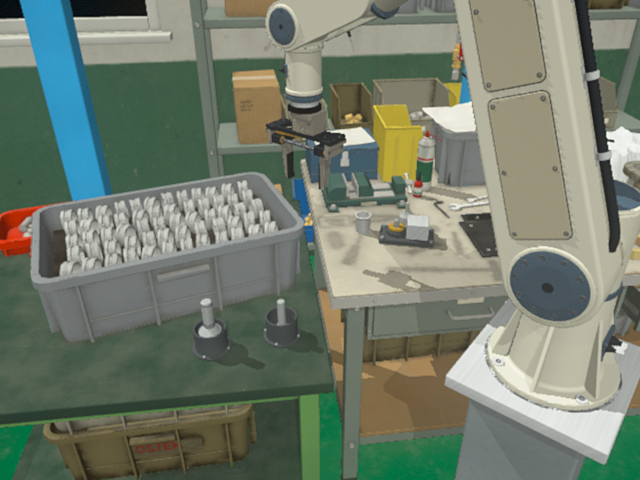

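View pics/b.png

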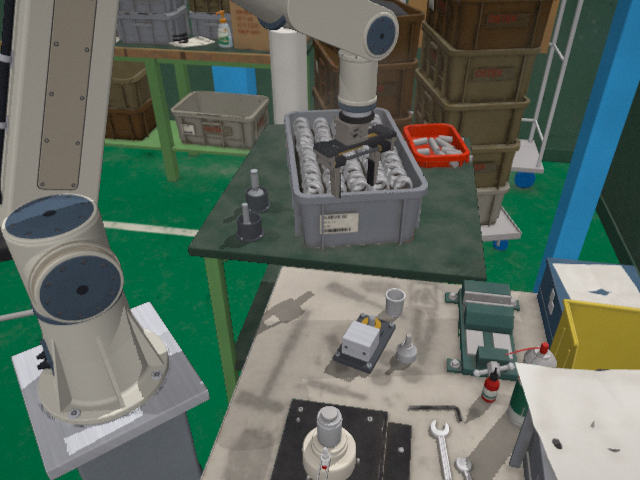

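The scene picture shows the tool (thicker handle, shoulder visible) in the left holder near (207,302) and the drift at (281,302). The side picture shows the nest near (362,342), cup at (396,302) and valve at (406,350). Next I crop for precise pixels.

```bash
python3 - <<'E'
from h import *
a=cv2.imread("pics/a.png");b=cv2.imread("pics/b.png")
def cr(im,x,y,w,h,s):return cv2.resize(im[y:y+h,x:x+w],None,fx=s,fy=s,interpolation=cv2.INTER_CUBIC)
t=np.hstack([cr(a,180,285,80,60,5)[:, :400],cr(b,220,160,80,60,5)[:,:400]])
u=np.hstack([cr(a,365,205,80,50,5),cr(b,325,295,80,80,5)[:400]][0:1]+[np.zeros((250,400,3),np.uint8)])
u[:, 400:]=cr(b,328,312,80,50,5)
cv2.imwrite("pics/c.png",np.vstack([t,u]))
E
```

```text
(no output)
```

View pics/c.png

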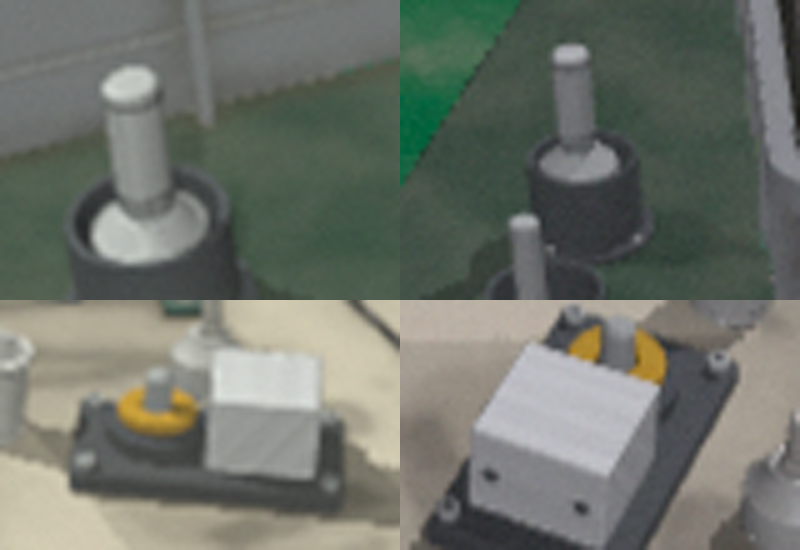

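The crops show the tool top at scene (206.4,301.6) and side (254.4,170.4), the pin tip at scene (396.4,219.8) and side (372.4,315.2), and the four ledge corners in both views.

```bash
python3 - <<'E'
from h import *
A="pics/a.png";B="pics/b.png"
np.set_printoptions(precision=4,suppress=True)
def tri(pa,pb):
    o1,r1=ray(A,*pa);o2,r2=ray(B,*pb)
    s=np.linalg.lstsq(np.c_[r1,-r2],o2-o1,rcond=None)[0]; return (o1+r1*s[0]+o2+r2*s[1])/2
for n,pa,pb,z in [("tooltop",(206.4,301.6),(254.4,170.4),.12),("rim",(210,328),(256.8,191.6),.052),("pin",(396.4,219.8),(372.4,315.2),.056)]:
    print(n,atz(A,*pa,z),atz(B,*pb,z),tri(pa,pb))
for F,cs in ((B,[(353.6,321),(380,329.6),(370.4,346.6),(342.4,337)]),(A,[(407.4,215),(429.2,215.8),(429.2,226.6),(406.6,226)])):
    p=np.array([atz(F,*c,.058) for c in cs]);print(p,p.mean(0),np.linalg.norm(p-np.roll(p,-1,0),axis=1))
E
```

```text
tooltop [0.5642 0.3828 0.12  ] [0.5668 0.3802 0.12  ] [0.5668 0.3813 0.1187]
rim [0.5661 0.3815 0.052 ] [0.5668 0.3767 0.052 ] [0.5683 0.3799 0.0499]
pin [ 0.5033 -0.2282  0.056 ] [ 0.5046 -0.2285  0.056 ] [ 0.504  -0.2287  0.056 ]
[[ 0.4601 -0.2208  0.058 ]
 [ 0.4886 -0.2721  0.058 ]
 [ 0.4426 -0.2973  0.058 ]
 [ 0.4133 -0.2442  0.058 ]] [ 0.4511 -0.2586  0.058 ] [0.0587 0.0524 0.0606 0.0523]
[[ 0.492  -0.2667  0.058 ]
 [ 0.4428 -0.299   0.058 ]
 [ 0.4138 -0.2461  0.058 ]
 [ 0.4624 -0.2125  0.058 ]] [ 0.4528 -0.2561  0.058 ] [0.0589 0.0604 0.0591 0.0618]
```

```bash
python3 - <<'E'
from h import *
np.set_printoptions(precision=3,suppress=True)
for F,cs in (("pics/a.png",[(35,283),(302,232),(265,175)]),("pics/b.png",[(298,197),(425,195),(288,112),(380,108)])):
    print(F,[atz(F,*c,.172)[:2] for c in cs])
print("drift",atz("pics/a.png",281,302,.096),atz("pics/b.png",245,206,.096))
print("cup,valve",atz("pics/b.png",396,294,.052),atz("pics/b.png",408,337,.064))
E
```

```text
pics/a.png [array([0.806, 0.584]), array([0.532, 0.13 ]), array([ 0.801, -0.041])]
pics/b.png [array([0.54 , 0.108]), array([ 0.799, -0.065]), array([0.811, 0.584]), array([1.077, 0.435])]
drift [0.47  0.272 0.096] [0.469 0.26  0.096]
cup,valve [ 0.594 -0.203  0.052] [ 0.516 -0.325  0.064]
```

Request:
send_rows([
  [0, 0, 0, -3, 0, 0, -0.126],
  [0, 0, 0, -3, 0, 0, -0.126],
  [0, 0, 0, -3, 0, 0, -0.126],
  [0, 0, 0, 0, 0, 0, -0.125],
  [0, 3, 1.1, 0, 0, 0, 0],
])

```text
t: 0.6
position: [0.6209, 0.0294, 0.3054]
orientation: [0.001, 0.508, 0.861, -0.0]
ft_force: [-0.6, 0.9, 0.3]
grip_width: 0.0918
grasp_force: 0.0
```

Request:
send_rows([
  [0, 3.7, 1.35, 0, 0, 0, 0],
  [0, 3.7, 1.35, 0, 0, 0, 0],
  [0, 3.7, 1.35, 0, 0, 0, 0],
  [0, 3.7, 1.35, 0, 0, 0, 0],
  [0, 3.7, 1.35, 0, 0, 0, 0],
])

```text
t: 1.1
position: [0.5895, 0.2277, 0.3043]
orientation: [-0.0, 0.509, 0.861, -0.0]
ft_force: [1.2, 0.9, -0.6]
grip_width: 0.0924
grasp_force: 0.0
```

Request:
send_rows([
  [0, 3.7, 1.35, 0, 0, 0, 0],
  [0, 3.7, 1.35, 0, 0, 0, 0],
  [0, 3.7, 1.35, 0, 0, 0, 0],
  [0, 3.6, 1.3, 0, 0, 0, 0],
  [0, 0, 0, 0, 0, 0, 0],
])

```text
t: 1.6
position: [0.5647, 0.3849, 0.3036]
orientation: [-0.001, 0.507, 0.862, 0.0]
ft_force: [0.1, -0.6, 0.7]
grip_width: 0.0921
grasp_force: 0.0
```

```bash
cat >> h.py <<'E'
from scipy.spatial.transform import Rotation as R
def rot(s): return R.from_quat(np.roll(s["orientation"],-1)).as_matrix()
def go(p,psi=None):
    s=bot.observe();M=rot(s);print("t",s["t"],"pos",s["position"].round(4),"cl yaw",np.degrees(np.arctan2(M[1,1],M[0,1])).round(2),"z",M[:,2].round(3),"F",s["ft_force"].round(1),"w",s["grip_width"].round(4),s["grasp_force"])
    if p is not None: print("delta cm tool",(M.T@(np.array(p)-s["position"])*100).round(2))
E
python3 - <<'E'
from h import *
go([.566,.381,.3]); cap("wrist","pics/w1.png")
E
```

```text
Traceback (most recent call last):
  File "h.py", line 17, in go
    s=bot.observe();M=rot(s);print("t",s["t"],"pos",s["position"].round(4),"cl yaw",np.degrees(np.arctan2(M[1,1],M[0,1])).round(2),"z",M[:,2].round(3),"F",s["ft_force"].round(1),"w",s["grip_width"].round(4),s["grasp_force"])
                                                                                                                                                                                      ^^^^^^^^^^^^^^^^^^^^^
AttributeError: 'float' object has no attribute 'round'
```

```bash
sed -i 's/s\["grip_width"\].round(4)/s["grip_width"]/' h.py
python3 - <<'E'
from h import *
go([.566,.381,.3]); cap("wrist","pics/w1.png"); print(proj("pics/w1.png",[.566,.381,.12]))
E
```

```text
t 1.6 pos [0.5647 0.3849 0.3036] cl yaw 29.03 z [-0.001  0.001 -1.   ] F [ 0.1 -0.6  0.7] w 0.09213525045397572 0.0
delta cm tool [-0.41 -0.08  0.36]
wrist {'fx': 349.6461546763431, 'fy': 349.6461546763431, 'cx': 321.4677824362442, 'cy': 238.23565502608895, 'pose': array([[ 8.74641930e-01, -4.71075795e-01, -1.14407555e-01,
         5.30787270e-01],
       [ 4.84769389e-01,  8.49757177e-01,  2.07150619e-01,
         4.43436292e-01],
       [-3.65001976e-04, -2.36643898e-01,  9.71596383e-01,
         4.73597294e-01],
       [ 0.00000000e+00,  0.00000000e+00,  0.00000000e+00,
         1.00000000e+00]])}
[322.1082615  224.62568058]
```

View pics/w1.png

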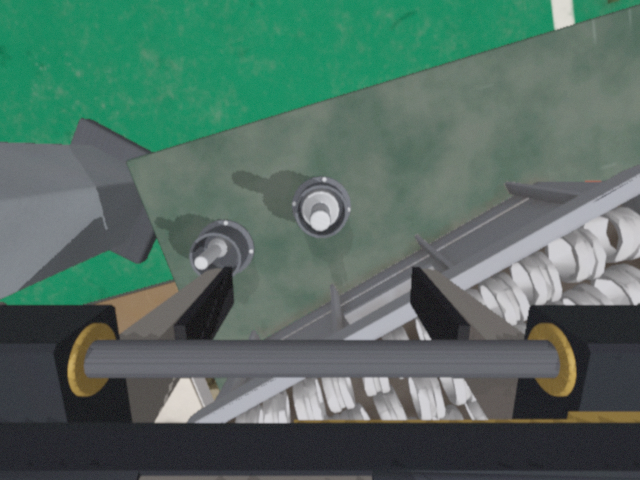

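The wrist view shows the tool top at (319.5,217) and the holder rim centred near (321,207); the crate wall runs to the lower right.

```bash
python3 - <<'E'
from h import *
f="pics/w1.png"
print(atz(f,319.5,217,.12),atz(f,321,207,.052),[atz(f,*c,.172)[:2] for c in ((400,300),(640,170))])
E
```

```text
[0.55979129 0.38667624 0.12      ] [0.56100501 0.38742665 0.052     ] [array([0.65860087, 0.36287728]), array([0.7734856 , 0.56202277])]
```

Request:
send_rows([
  [0, 0, 0, 4, 0, 0, 0],
  [0, 0, 0, 4, 0, 0, 0],
  [0, 0, 0, 2, 0, 0, 0],
  [0, 0, 0, 0, 0, 0, 0],
  [0, 0, 0, 0, 0, 0, 0],
])

```text
t: 2.15
position: [0.5666, 0.3799, 0.2051]
orientation: [0.0, 0.509, 0.861, -0.0]
ft_force: [1.1, 1.3, 1.3]
grip_width: 0.0919
grasp_force: 0.0
```

```bash
python3 - <<'E'
from h import *
go([.563,.384,.2]); cap("wrist","pics/w2.png"); print(proj("pics/w2.png",[.566,.381,.12]),proj("pics/w2.png",[.560,.387,.12]))
cap("side","pics/b2.png");cap("scene","pics/a2.png")
def cr(f,x,y,w,h,s):return cv2.resize(cv2.imread(f)[y:y+h,x:x+w],None,fx=s,fy=s,interpolation=cv2.INTER_CUBIC)
t=np.hstack([cr("pics/a2.png",170,270,80,60,5),cr("pics/b2.png",220,150,80,60,5)])
w=cr("pics/w2.png",220,150,200,150,2)
cv2.imwrite("pics/c2.png",np.vstack([t,np.hstack([w,np.zeros((300,400,3),np.uint8)])]))
E
```

```text
t 2.15 pos [0.5666 0.3799 0.2051] cl yaw 28.77 z [-0. -0. -1.] F [1.1 1.3 1.3] w 0.09194114981089145 0.0
delta cm tool [ 0.53 -0.12  0.51]
wrist {'fx': 349.6461546763431, 'fy': 349.6461546763431, 'cx': 321.4677824362442, 'cy': 238.23565502608895, 'pose': array([[ 8.76785745e-01, -4.67016561e-01, -1.14639822e-01,
         5.32772852e-01],
       [ 4.80881220e-01,  8.51553627e-01,  2.08829291e-01,
         4.38815606e-01],
       [ 9.52189130e-05, -2.38226683e-01,  9.71209575e-01,
         3.74937453e-01],
       [ 0.00000000e+00,  0.00000000e+00,  0.00000000e+00,
         1.00000000e+00]])}
[323.20138053 243.56741014] [320.0385926  233.03038346]
side {'fx': 535.2412645496023, 'fy': 535.2412645496023, 'cx': 324.3273422153143, 'cy': 243.80332165313288, 'pose': array([[ 0.81556189,  0.33782918, -0.46981938, -0.05981351],
       [-0.57866563,  0.47302198, -0.66437663, -0.85102137],
       [-0.00221092,  0.81370858,  0.58126883,  0.83803537],
       [ 0.        ,  0.        ,  0.        ,  1.        ]])}
scene {'fx': 553.2975557286168, 'fy': 553.2975557286168, 'cx': 326.085209702938, 'cy': 241.0409159238748, 'pose': array([[-7.90868269e-01,  3.15620969e-01, -5.24319354e-01,
        -1.46498363e-01],
       [-6.11986370e-01, -4.07522373e-01,  6.77789199e-01,
         9.21335865e-01],
       [ 2.52616943e-04,  8.56918269e-01,  5.15452245e-01,
         7.75243825e-01],
       [ 0.00000000e+00,  0.00000000e+00,  0.00000000e+00,
         1.00000000e+00]])}
```

View pics/c2.png

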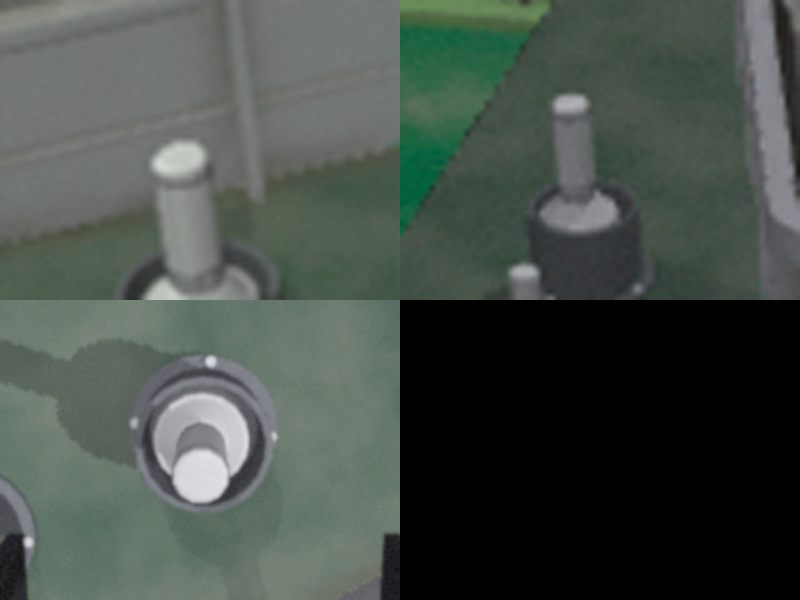

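The wrist crop shows the tool top at (320,237.5), giving roughly (0.5632,0.3835), 5 mm from the current TCP.

Request:
send_rows([
  [0, 0.45, -0.12, 0, 0, 0, 0],
  [0, 0, 0, 3, 0, 0, 0],
  [0, 0, 0, 3, 0, 0, 0],
  [0, 0, 0, 3, 0, 0, 0],
  [0, 0, 0, 2, 0, 0, 0],
])

```text
t: 2.8
position: [0.5623, 0.3842, 0.0934]
orientation: [-0.0, 0.509, 0.861, -0.0]
ft_force: [0.2, 0.0, 0.6]
grip_width: 0.0919
grasp_force: 0.0
```

Request:
send_rows([
  [0, 0, 0, 2, 0, 0, 0],
  [0, 0, 0, 0, 0, 0, 0],
  [0.4, 0, 0, 0, 0, 0, 0],
  [0.6, 0, 0, 0, 0, 0, 0],
  [0.7, 0, 0, 0, 0, 0, 0],
])

```text
t: 3.3
position: [0.5637, 0.3848, 0.0762]
orientation: [0.0, 0.509, 0.861, 0.001]
ft_force: [0.1, -0.7, -0.0]
grip_width: 0.0699
grasp_force: 0.0
```

Request:
send_rows([
  [1, 0, 0, 0, 0, 0, 0],
  [1, 0, 0, 0, 0, 0, 0],
  [1, 0, 0, 0, 0, 0, 0],
  [1, 0, 0, 0, 0, 0, 0],
  [1, 0, 0, 0, 0, 0, 0],
])

```text
t: 3.8
position: [0.5629, 0.3841, 0.0745]
orientation: [-0.0, 0.509, 0.861, -0.0]
ft_force: [-1.4, -0.5, 0.4]
grip_width: 0.0302
grasp_force: 0.0
```

```bash
python3 - <<'E'
from h import *
go([.563,.3835,.075])
E
```

```text
t 3.8 pos [0.5629 0.3841 0.0745] cl yaw 28.82 z [-0. -0. -1.] F [-1.4 -0.5  0.4] w 0.030161923940824405 0.0
delta cm tool [-0.06 -0.02 -0.05]
```

Request:
send_rows([
  [1, 0, 0, 0, 0, 0, 0],
  [1, 0, 0, 0, 0, 0, 0],
  [1, 0, 0, 0, 0, 0, 0],
  [1, 0, 0, 0, 0, 0, 0],
  [1, 0, 0, 0, 0, 0, 0],
])

```text
t: 4.3
position: [0.5629, 0.3841, 0.0745]
orientation: [-0.0, 0.509, 0.861, -0.0]
ft_force: [0.0, -0.1, -0.2]
grip_width: 0.0213
grasp_force: 30.0
```

Request:
send_rows([
  [1, 0, 0, -1, 0, 0, 0],
  [1, 0, 0, -1.5, 0, 0, 0],
  [1, 0, 0, -2, 0, 0, 0],
  [1, 0, 0, -2.5, 0, 0, 0],
  [1, 0, 0, -2.5, 0, 0, 0],
])

```text
t: 4.8
position: [0.5629, 0.3841, 0.1715]
orientation: [0.0, 0.509, 0.861, 0.0]
ft_force: [0.1, -0.6, -3.8]
grip_width: 0.0211
grasp_force: 30.0
```

Request:
send_rows([
  [1, 0, 0, -2.5, 0, 0, 0],
  [1, 0, 0, -2.5, 0, 0, 0],
  [1, 0, 0, -2.5, 0, 0, 0],
  [1, 0, 0, -2, 0, 0, 0],
  [1, 0, 0, 0, 0, 0, 0],
])

```text
t: 5.3
position: [0.5643, 0.3851, 0.2692]
orientation: [0.001, 0.509, 0.861, 0.003]
ft_force: [0.4, -0.5, -4.0]
grip_width: 0.0216
grasp_force: 30.0
```

```bash
python3 - <<'E'
from h import *
go([.42,.1,.265]); go([.4525,-.2565,.265]);print(bot.observe()["joint_positions"])
E
```

```text
t 5.3 pos [0.5643 0.3851 0.2692] cl yaw 28.82 z [ 0.005  0.004 -1.   ] F [ 0.4 -0.5 -4. ] w 0.021635462774425213 29.999343752861023
delta cm tool [-18.02 -26.38   0.24]
t 5.3 pos [0.5643 0.3851 0.2692] cl yaw 28.82 z [ 0.005  0.004 -1.   ] F [ 0.4 -0.5 -4. ] w 0.021635462774425213 29.999343752861023
delta cm tool [-50.82 -40.72   0.13]
[5.96600559e-01 3.98433588e-01 1.44415326e+00 1.78936776e-05
 1.29266947e+00 9.36149387e-02]
```

Request:
send_rows([
  [1, -0.7, -1, 0, 0, 0, 0],
  [1, -1.4, -2, 0, 0, 0, 0],
  [1, -2, -2.9, 0, 0, 0, 0],
  [1, -2, -2.9, 0, 0, 0, 0],
  [1, -2, -2.9, 0, 0, 0, 0],
])

```text
t: 5.8
position: [0.4972, 0.2545, 0.2628]
orientation: [-0.001, 0.509, 0.861, -0.001]
ft_force: [0.4, -1.4, -3.7]
grip_width: 0.0212
grasp_force: 30.0
```

Request:
send_rows([
  [1, -2, -2.9, 0, 0, 0, 0],
  [1, -2, -2.9, 0, 0, 0, 0],
  [1, -2, -2.9, 0, 0, 0, 0],
  [1, -2.2, -2.9, 0, 0, 0, 0],
  [1, -2.5, -2.2, 0, 0, 0, 0],
])

```text
t: 6.3
position: [0.427, 0.0946, 0.263]
orientation: [-0.001, 0.509, 0.861, -0.001]
ft_force: [0.5, -0.7, -2.9]
grip_width: 0.0216
grasp_force: 30.0
```

Request:
send_rows([
  [1, -3, -1.4, 0, 0, 0, 0],
  [1, -3, -1.4, 0, 0, 0, 0],
  [1, -3, -1.4, 0, 0, 0, 0],
  [1, -3, -1.4, 0, 0, 0, 0],
  [1, -3, -1.4, 0, 0, 0, 0],
])

```text
t: 6.8
position: [0.4391, -0.07, 0.2632]
orientation: [-0.001, 0.509, 0.861, -0.0]
ft_force: [0.1, 0.8, -2.9]
grip_width: 0.0218
grasp_force: 30.0
```

Request:
send_rows([
  [1, -3, -1.4, 0, 0, 0, 0],
  [1, -3, -1.4, 0, 0, 0, 0],
  [1, -3, -1.4, 0, 0, 0, 0],
  [1, -3, -1.4, 0, 0, 0, 0],
  [1, -2, -1, 0, 0, 0, 0],
])

```text
t: 7.3
position: [0.449, -0.2247, 0.2631]
orientation: [-0.001, 0.509, 0.861, -0.0]
ft_force: [0.2, 0.0, -3.2]
grip_width: 0.0215
grasp_force: 30.0
```

Request:
send_rows([
  [1, -1, -0.5, 0, 0, 0, 0],
  [1, 0, 0, 0, 0, 0, 0],
  [1, 0, 0, 0, 0, 0, 0],
])

```text
t: 7.6
position: [0.4504, -0.2334, 0.2639]
orientation: [-0.001, 0.509, 0.861, 0.0]
ft_force: [-1.1, 0.7, -3.0]
grip_width: 0.0217
grasp_force: 30.0
```

```bash
python3 - <<'E'
from h import *
go([.4541,-.256,.2])
cap("side","pics/b3.png");cap("scene","pics/a3.png");cap("wrist","pics/w3.png")
cv2.imwrite("pics/c3.png",np.hstack([cv2.resize(cv2.imread(f)[y:y+160,x:x+106],None,fx=2.5,fy=2.5,interpolation=cv2.INTER_CUBIC) for f,x,y in (("pics/a3.png",360,120),("pics/b3.png",310,220))]+[cv2.resize(cv2.imread("pics/w3.png")[180:380,200:330],(260,400))]))
print(proj("pics/w3.png",[.504,-.2285,.056]))
E
```

```text
t 7.6 pos [ 0.4504 -0.2334  0.2639] cl yaw 28.8 z [-0.001  0.001 -1.   ] F [-1.1  0.7 -3. ] w 0.021682765092167412 29.999317824840546
delta cm tool [-2.17 -0.77  6.39]
side {'fx': 535.2412645496023, 'fy': 535.2412645496023, 'cx': 324.3273422153143, 'cy': 243.80332165313288, 'pose': array([[ 0.81556189,  0.33782918, -0.46981938, -0.05981351],
       [-0.57866563,  0.47302198, -0.66437663, -0.85102137],
       [-0.00221092,  0.81370858,  0.58126883,  0.83803537],
       [ 0.        ,  0.        ,  0.        ,  1.        ]])}
scene {'fx': 553.2975557286168, 'fy': 553.2975557286168, 'cx': 326.085209702938, 'cy': 241.0409159238748, 'pose': array([[-7.90868269e-01,  3.15620969e-01, -5.24319354e-01,
        -1.46498363e-01],
       [-6.11986370e-01, -4.07522373e-01,  6.77789199e-01,
         9.21335865e-01],
       [ 2.52616943e-04,  8.56918269e-01,  5.15452245e-01,
         7.75243825e-01],
       [ 0.00000000e+00,  0.00000000e+00,  0.00000000e+00,
         1.00000000e+00]])}
wrist {'fx': 349.6461546763431, 'fy': 349.6461546763431, 'cx': 321.4677824362442, 'cy': 238.23565502608895, 'pose': array([[ 8.75988800e-01, -4.68541351e-01, -1.14510370e-01,
         4.17020061e-01],
       [ 4.82331429e-01,  8.51002666e-01,  2.07727839e-01,
        -1.74445680e-01],
       [ 1.19547708e-04, -2.37199211e-01,  9.71461023e-01,
         4.34244225e-01],
       [ 0.00000000e+00,  0.00000000e+00,  0.00000000e+00,
         1.00000000e+00]])}
[366.51978239 235.56798669]
```

View pics/c3.png

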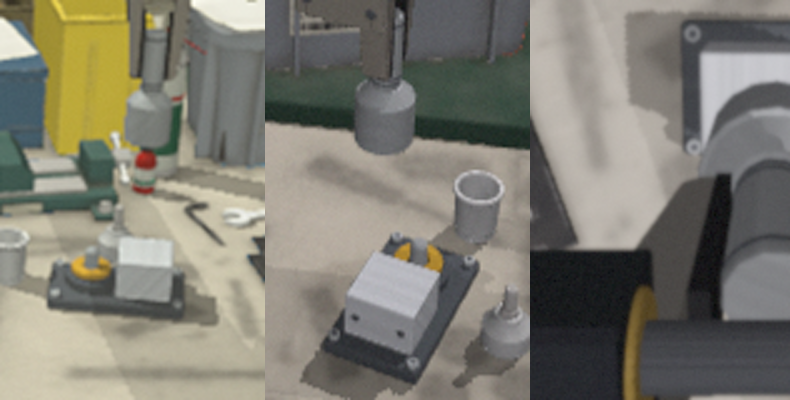

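Picture: the cap hangs upright in the grip, scene cap centre u≈419, side u≈358, free of the nest. I refine these with row profiles.

```bash
python3 - <<'E'
from h import *
A="pics/a3.png";B="pics/b3.png"
p=np.array([.4504,-.2334,.216]);print(proj(A,p),proj(B,p))
for f,v,u0,u1 in ((A,170,404,436),(A,173,404,436),(B,266,340,376),(B,270,340,376),(A,221,388,408),(A,222,388,408),(B,317,362,384),(B,318,362,384)):
    print(f,v,u0,cv2.imread(f,0)[v,u0:u1])
    if v>200 and v!=266 and v!=270: print(cv2.imread(f)[v,u0:u1,0])
E
```

```text
[419.83033571 169.17557789] [356.12067555 265.83602867]
pics/a3.png 170 404 [160 156 159 158 159 148 128 131 129 126 124 121 121 122 123 124 123 121
 121 119 118 115 114 103  81  64  64  63 106 141 135 115]
pics/a3.png 173 404 [183 213 210 185 155 146 129 126 126 126 123 122 122 122 120 122 120 119
 120 118 116 114 112  97  71  63  61  77 124 153 144 139]
pics/b3.png 266 340 [ 40  38  38  38  40  51  70  80  89  87  91  98  99 101 103 102 106 103
 107 105 106 106 104 102 104  99  99  94  93  94  56  61  60  64  63  66]
pics/b3.png 270 340 [ 43  40  39  42  42  47  73  79  86  92  92  94 100  98 100  99 102 103
 101 104 102 104 104 105 100 101  97  94  92  78  38  45  43  41  39  43]
pics/a3.png 221 388 [155 158 163 166 171 163 148 144 145 141 129 125 137 141 139 137 133 132
 130 172]
[139 142 146 149 152 144 137 142 142 137 127 123 133 138 135 131 128 127
 125 168]
pics/a3.png 222 388 [164 164 167 171 170 157 135 125 124 124 117 129 144 140 134 131 134 131
 130 174]
[148 149 142 132 126 119 120 124 121 121 116 111 118 132 132 128 130 127
 126 170]
pics/b3.png 317 362 [ 69  74  81  86 111 129 102 113 137 145 150 148 146 124 122 119 119 118
 120 116 118 118]
[ 74  80  89  86  77  73  92 116 142 151 154 150 146 103 102 108 109 108
 112 106 109 108]
pics/b3.png 318 362 [ 75  83 111 137 142 140  95 108 124 139 140 141 143 144 137 118 107 104
 119 118 118 117]
[ 81  82  76  66  60  55  80 112 130 143 144 145 138  89  69  87  98  96
 109 109 109 106]
```

```bash
python3 - <<'E'
from h import *
def cr(f,x,y,w,h,s):return cv2.resize(cv2.imread(f)[y:y+h,x:x+w],None,fx=s,fy=s,interpolation=cv2.INTER_CUBIC)
l=cr("pics/w3.png",240,165,200,250,2.4)
a=cr("pics/a3.png",380,205,60,50,5);b=cr("pics/b3.png",335,305,60,50,6)
a=cr("pics/a3.png",384,208,53,50,6)[:300,:318];b=cr("pics/b3.png",338,306,53,50,6)[:300,:318]
cv2.imwrite("pics/c4.png",np.hstack([l,np.vstack([a,b])]))
E
```

```text
(no output)
```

View pics/c4.png

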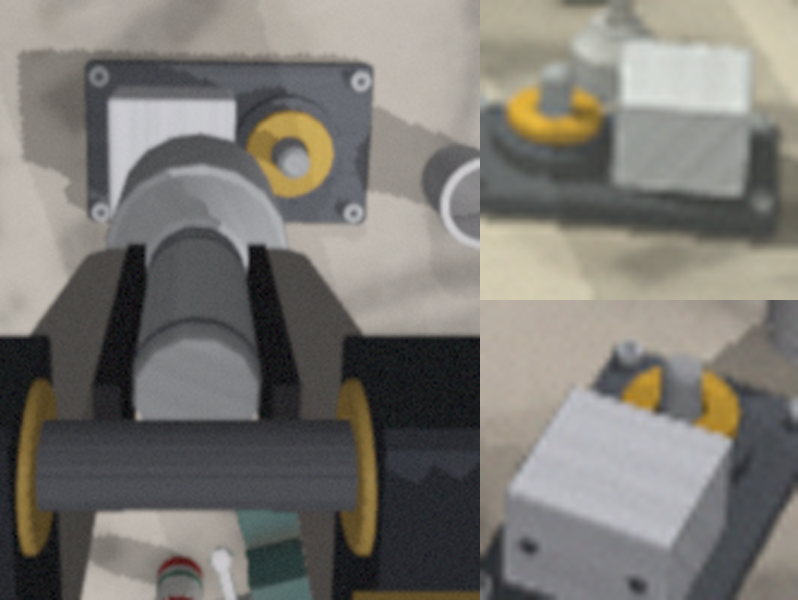

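The wrist view shows the nest aligned with the gripper axes within about half a degree. Pin tip is at wrist (361.7,230.4), cap underside centre ≈(323.3,255), handle top ≈(322,331).

```bash
python3 - <<'E'
from h import *
f="pics/w3.png"; T=np.array([.4504,-.2334,.2639]); M=R.from_euler('z',28.8,degrees=True).as_matrix()
Y=M[:2,0];X=M[:2,1]
def rel(p):d=(p[:2]-T[:2])*1000;return "lat %.1f slide %.1f"%(d@X,d@Y)
print("pin",rel(atz(f,361.7,230.4,.056)),"cap",rel(atz(f,323.3,255,.195)),"top",rel(atz(f,322,331,.309)))
for c in [(110,98),(235,98),(110,98+80)]: print("ledge",rel(atz(f,c[0]/2.4+240,c[1]/2.4+165,.058)))
print("capproj",proj(f,[T[0],T[1],.195]),proj(f,[T[0],T[1],.309]))
# A,B
A="pics/a3.png";B="pics/b3.png"
from scipy.optimize import least_squares
def two(ua,ub,z): return least_squares(lambda p:[proj(A,[*p,z])[0]-ua,proj(B,[*p,z])[0]-ub],[.45,-.23]).x
print("cap",rel(two(418.35,357.7,.216)));
pa=384+(557-480)/6-.4;pb=338+(682-480)/6-.4;print("pin u",pa,pb,rel(two(pa,pb,.05)))
la=384+((618+752)/2-480)/6-.4;print(rel(np.array([.4525,-.2575])))
E
```

```text
pin lat -15.7 slide 43.8 cap lat -3.0 slide 0.5 top lat -0.5 slide -0.6
ledge lat 12.0 slide -39.4
ledge lat 12.0 slide 17.0
ledge lat -25.2 slide -40.2
capproj [322.56016523 250.98635989] [323.47307335 329.88051308]
cap lat -1.7 slide 3.7
pin u 396.43333333333334 371.2666666666667 lat -20.1 slide 48.3
lat -22.1 slide -9.8
```

Request:
send_rows([
  [1, -0.9, -0.6, 1, 0, 0, 0],
  [1, -0.8, -0.6, 2, 0, 0, 0],
  [1, 0, 0, 3, 0, 0, 0],
  [1, 0, 0, 3, 0, 0, 0],
  [1, 0, 0, 2.5, 0, 0, 0],
])

```text
t: 8.25
position: [0.4483, -0.2549, 0.1476]
orientation: [-0.0, 0.509, 0.861, -0.0]
ft_force: [0.3, 0.3, -3.4]
grip_width: 0.0214
grasp_force: 30.0
```

Request:
send_rows([
  [1, 0, 0, 1.2, 0, 0, 0],
  [1, 0, 0, 0, 0, 0, 0],
  [1, 0, 0, 0, 0, 0, 0],
])

```text
t: 8.55
position: [0.4494, -0.2553, 0.1381]
orientation: [0.0, 0.509, 0.861, -0.0]
ft_force: [1.2, 0.0, -2.3]
grip_width: 0.022
grasp_force: 30.0
```

```bash
python3 - <<'E'
from h import *
go(None)
cap("side","pics/b5.png");cap("scene","pics/a5.png");cap("wrist","pics/w5.png")
def cr(f,x,y,w,h,s):return cv2.resize(cv2.imread(f)[y:y+h,x:x+w],None,fx=s,fy=s,interpolation=cv2.INTER_CUBIC)
l=cr("pics/w5.png",220,180,200,250,2.4)
a=cr("pics/a5.png",384,190,53,50,6)[:300,:318];b=cr("pics/b5.png",332,300,53,50,6)[:300,:318]
cv2.imwrite("pics/c5.png",np.hstack([l,np.vstack([a,b])]))
E
```

```text
t 8.55 pos [ 0.4494 -0.2553  0.1381] cl yaw 28.83 z [ 0.001 -0.    -1.   ] F [ 1.2  0.  -2.3] w 0.021983603943575843 29.999311566352844
side {'fx': 535.2412645496023, 'fy': 535.2412645496023, 'cx': 324.3273422153143, 'cy': 243.80332165313288, 'pose': array([[ 0.81556189,  0.33782918, -0.46981938, -0.05981351],
       [-0.57866563,  0.47302198, -0.66437663, -0.85102137],
       [-0.00221092,  0.81370858,  0.58126883,  0.83803537],
       [ 0.        ,  0.        ,  0.        ,  1.        ]])}
scene {'fx': 553.2975557286168, 'fy': 553.2975557286168, 'cx': 326.085209702938, 'cy': 241.0409159238748, 'pose': array([[-7.90868269e-01,  3.15620969e-01, -5.24319354e-01,
        -1.46498363e-01],
       [-6.11986370e-01, -4.07522373e-01,  6.77789199e-01,
         9.21335865e-01],
       [ 2.52616943e-04,  8.56918269e-01,  5.15452245e-01,
         7.75243825e-01],
       [ 0.00000000e+00,  0.00000000e+00,  0.00000000e+00,
         1.00000000e+00]])}
wrist {'fx': 349.6461546763431, 'fy': 349.6461546763431, 'cx': 321.4677824362442, 'cy': 238.23565502608895, 'pose': array([[ 0.87630562, -0.46738786, -0.11677775,  0.41557802],
       [ 0.48175351,  0.85088161,  0.20955676, -0.19651375],
       [ 0.00141976, -0.23989386,  0.97079808,  0.30857294],
       [ 0.        ,  0.        ,  0.        ,  1.        ]])}
```

View pics/c5.png

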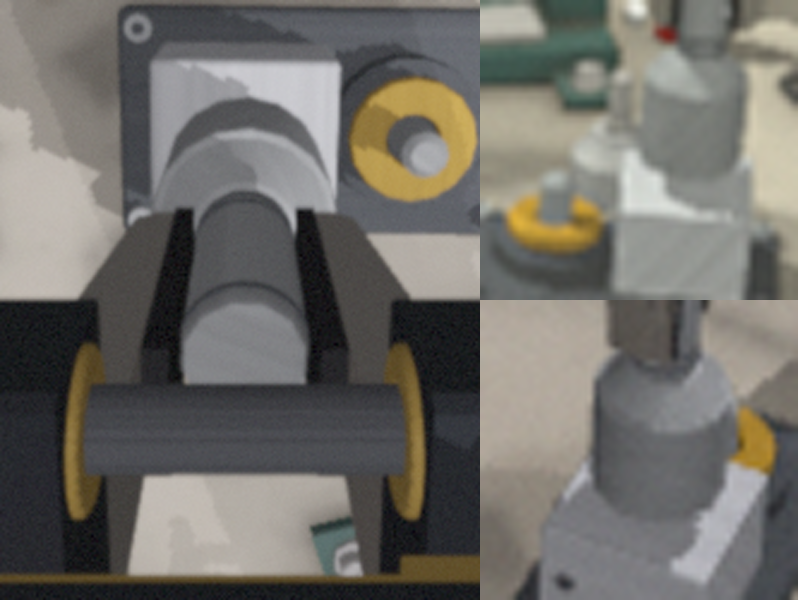

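The close wrist view shows the ledge top's far edge at y≈60 (x 151–341), the cap's far bottom rim at (250,98) and the pin tip at (427,153); the cap sits a few mm too far to tool −x. I compute how much.

```bash
python3 - <<'E'
from h import *
from scipy.optimize import least_squares
f="pics/w5.png"; T=np.array([.4494,-.2553]); M=R.from_euler('z',28.8,degrees=True).as_matrix()
Y=M[:2,0];X=M[:2,1]
def rel(p):d=(np.array(p[:2])-T)*1000;return "lat %.1f slide %.1f"%(d@X,d@Y)
w=lambda x,y,z:rel(atz(f,x/2.4+220-.3,y/2.4+180-.3,z))
zb=.1381-.0685
print("pin",w(427,153,.056),"collar mid",w(414,140,.036),"ledge",w(151,60,.058),w(341,60,.058),"capfar",w(248,98,zb),"cone rim L/R",w(153,200,zb+.042),w(336,200,zb+.042))
A="pics/a5.png";B="pics/b5.png"
def two(ua,ub,z): return least_squares(lambda p:[proj(A,[*p,z])[0]-ua,proj(B,[*p,z])[0]-ub],[.45,-.23]).x
a=lambda x:384+(x-480)/6-.4
b=lambda x:332+(x-480)/6-.4
print("cap AB",rel(two(a(696),b((594+736)/2),zb+.02)),"pin AB",rel(two(396.43,371.27,.05)))
E
```

```text
pin lat 1.4 slide 55.9 collar mid lat 0.6 slide 55.9 ledge lat 30.8 slide -29.0 lat 30.8 slide 28.1 capfar lat 21.4 slide 0.1 cone rim L/R lat 4.1 slide -23.5 lat 4.0 slide 21.5
cap AB lat -3.7 slide 1.3 pin AB lat -1.4 slide 59.8
```

Request:
send_rows([
  [1, 0.25, 0, 0, 0, 0, 0],
  [1, 0, 0, 0.4, 0, 0, 0],
  [1, 0, 0, 0.3, 0, 0, 0],
  [1, 0, 0, 0.2, 0, 0, 0],
  [1, 0, 0, 0, 0, 0, 0],
])

```text
t: 9.2
position: [0.4474, -0.2527, 0.1282]
orientation: [-0.0, 0.509, 0.861, -0.0]
ft_force: [0.4, -1.3, -3.7]
grip_width: 0.0215
grasp_force: 30.0
```

Request:
send_rows([
  [1, 0, 0, 0.1, 0, 0, 0],
  [1, 0, 0, 0, 0, 0, 0],
])

```text
t: 9.4
position: [0.4477, -0.2528, 0.1275]
orientation: [-0.0, 0.509, 0.861, -0.0]
ft_force: [0.0, -0.2, -3.6]
grip_width: 0.0216
grasp_force: 30.0
```

Request:
send_rows([
  [1, 0, 0, 0.1, 0, 0, 0],
  [1, 0, 0, 0, 0, 0, 0],
])

```text
t: 9.6
position: [0.4477, -0.2528, 0.1265]
orientation: [-0.0, 0.509, 0.861, 0.0]
ft_force: [-0.2, 0.1, -3.4]
grip_width: 0.0215
grasp_force: 30.0
```

Request:
send_rows([
  [1, 0, 0, 0.1, 0, 0, 0],
  [1, 0, 0, 0, 0, 0, 0],
])

```text
t: 9.8
position: [0.4479, -0.2529, 0.1264]
orientation: [0.0, 0.509, 0.861, -0.0]
ft_force: [-3.0, 1.7, 5.8]
grip_width: 0.0215
grasp_force: 30.0
```

Request:
send_rows([
  [1, 0, 0, 0.05, 0, 0, 0],
  [1, 0, 0, 0, 0, 0, 0],
])

```text
t: 10.0
position: [0.4479, -0.2529, 0.1264]
orientation: [0.0, 0.509, 0.861, -0.0]
ft_force: [-4.2, 2.8, 13.3]
grip_width: 0.0217
grasp_force: 30.0
```

Request:
send_rows([
  [1, 0, 0, -0.05, 0, 0, 0],
  [1, 0, 0.3, 0, 0, 0, 0],
  [1, 0, 0.4, 0, 0, 0, 0],
  [1, 0, 0.4, 0, 0, 0, 0],
  [1, 0, 0.4, 0, 0, 0, 0],
])

```text
t: 10.5
position: [0.4602, -0.2466, 0.1265]
orientation: [-0.0, 0.509, 0.861, -0.001]
ft_force: [-0.4, -1.0, 3.3]
grip_width: 0.0213
grasp_force: 30.0
```

Request:
send_rows([
  [1, 0, 0.4, 0, 0, 0, 0],
  [1, 0, 0.4, 0, 0, 0, 0],
  [1, 0, 0.4, 0, 0, 0, 0],
  [1, 0, 0.4, 0, 0, 0, 0],
  [1, 0, 0.4, 0, 0, 0, 0],
])

```text
t: 11.0
position: [0.4773, -0.2369, 0.1263]
orientation: [-0.0, 0.508, 0.861, -0.001]
ft_force: [-6.9, -4.5, 9.7]
grip_width: 0.0215
grasp_force: 30.1
```

Request:
send_rows([
  [1, 0, 0.4, 0, 0, 0, 0],
  [1, 0, 0.3, 0, 0, 0, 0],
  [1, 0, 0.3, 0, 0, 0, 0],
  [1, 0, 0, 0, 0, 0, 0],
])

```text
t: 11.4
position: [0.4864, -0.2319, 0.1263]
orientation: [-0.0, 0.508, 0.861, -0.001]
ft_force: [-6.3, -2.3, 8.7]
grip_width: 0.0214
grasp_force: 30.1
```

```bash
python3 - <<'E'
from h import *
go([.4479+.057*.8763,-.2529+.057*.4818,.1264])
E
```

```text
t 11.4 pos [ 0.4864 -0.2319  0.1263] cl yaw 28.88 z [-0.002 -0.002 -1.   ] F [-6.3 -2.3  8.7] w 0.021392375383592684 30.066969394683838
delta cm tool [ 0.01  1.31 -0.02]
```

Request:
send_rows([
  [1, 0, 0.3, 0, 0, 0, 0],
  [1, 0, 0.3, 0, 0, 0, 0],
  [1, 0, 0.2, 0, 0, 0, 0],
  [1, 0, 0, 0, 0, 0, 0],
])

```text
t: 11.8
position: [0.4942, -0.2274, 0.1257]
orientation: [0.0, 0.509, 0.861, -0.0]
ft_force: [-0.6, 0.6, -3.9]
grip_width: 0.0211
grasp_force: 30.0
```

Request:
send_rows([
  [1, 0, 0.2, 0, 0, 0, 0],
  [1, 0, 0, 0, 0, 0, 0],
])

```text
t: 12.0
position: [0.4962, -0.2261, 0.1254]
orientation: [0.0, 0.509, 0.861, 0.0]
ft_force: [-0.2, 0.2, -3.9]
grip_width: 0.0217
grasp_force: 30.0
```

Request:
send_rows([
  [1, 0, 0.2, 0, 0, 0, 0],
  [1, 0, 0, 0, 0, 0, 0],
])

```text
t: 12.2
position: [0.4979, -0.2251, 0.1255]
orientation: [0.0, 0.509, 0.861, 0.0]
ft_force: [0.5, -0.5, -4.6]
grip_width: 0.0215
grasp_force: 30.0
```

```bash
python3 - <<'E'
from h import *
go([.4479+.057*.8763,-.2529+.057*.4818,.1264])
E
```

```text
t 12.2 pos [ 0.4979 -0.2251  0.1255] cl yaw 28.83 z [ 0.  0. -1.] F [ 0.5 -0.5 -4.6] w 0.021525761965714128 29.99928742647171
delta cm tool [-0.02 -0.02 -0.09]
```

Request:
send_rows([
  [1, 0, 0, 0.15, 0, 0, 0],
  [1, 0, 0, 0.1, 0, 0, 0],
  [1, 0, 0, 0, 0, 0, 0],
])

```text
t: 12.5
position: [0.4978, -0.2254, 0.123]
orientation: [0.0, 0.509, 0.861, -0.0]
ft_force: [0.6, -0.8, -1.7]
grip_width: 0.0215
grasp_force: 30.0
```

Request:
send_rows([
  [1, 0, 0, 0.1, 0, 0, 0],
  [1, 0, 0, 0, 0, 0, 0],
])

```text
t: 12.7
position: [0.498, -0.2256, 0.1223]
orientation: [0.001, 0.509, 0.861, -0.0]
ft_force: [1.1, 0.5, -1.1]
grip_width: 0.0213
grasp_force: 30.0
```

Request:
send_rows([
  [1, 0, 0, 0.1, 0, 0, 0],
  [1, 0, 0, 0, 0, 0, 0],
])

```text
t: 12.9
position: [0.4982, -0.2258, 0.1213]
orientation: [0.001, 0.509, 0.861, -0.0]
ft_force: [2.4, -2.7, -2.6]
grip_width: 0.0217
grasp_force: 30.0
```

Request:
send_rows([
  [1, 0, 0, 0.1, 0, 0, 0],
  [1, 0, 0, 0, 0, 0, 0],
])

```text
t: 13.1
position: [0.4982, -0.2258, 0.1202]
orientation: [0.001, 0.509, 0.861, -0.0]
ft_force: [3.6, -4.1, -2.0]
grip_width: 0.0217
grasp_force: 30.0
```

```bash
python3 - <<'E'
from h import *
go(None);print(bot.observe()["torque"])
E
```

```text
t 13.1 pos [ 0.4982 -0.2258  0.1202] cl yaw 28.83 z [ 0.001 -0.001 -1.   ] F [ 3.6 -4.1 -2. ] w 0.021713349742598503 29.999485909938812
[-0.94607182 -0.88857718 -0.00198021]
```

Request:
send_rows([
  [1, -0.1, 0, 0, 0, 0, 0],
  [1, 0, 0, 0, 0, 0, 0],
])

```text
t: 13.3
position: [0.4983, -0.2262, 0.12]
orientation: [0.0, 0.509, 0.861, 0.0]
ft_force: [3.2, -2.1, -2.3]
grip_width: 0.0215
grasp_force: 30.0
```

Request:
send_rows([
  [1, -0.1, 0.02, 0, 0, 0, 0],
  [1, 0, 0, 0, 0, 0, 0],
])

```text
t: 13.5
position: [0.4984, -0.2266, 0.1198]
orientation: [-0.001, 0.509, 0.861, 0.0]
ft_force: [1.6, -0.9, -2.2]
grip_width: 0.0218
grasp_force: 30.0
```

Request:
send_rows([
  [1, -0.05, 0.05, 0.2, 0, 0, 0],
  [1, 0, 0, 0.3, 0, 0, 0],
  [1, 0, 0, 0.2, 0, 0, 0],
  [1, 0, 0, 0, 0, 0, 0],
])

```text
t: 13.9
position: [0.4989, -0.2268, 0.1124]
orientation: [-0.001, 0.509, 0.861, -0.0]
ft_force: [0.2, -0.3, -3.2]
grip_width: 0.0217
grasp_force: 30.0
```

Request:
send_rows([
  [1, 0, 0, 0.3, 0, 0, 0],
  [1, 0, 0, 0.3, 0, 0, 0],
  [1, 0, 0, 0, 0, 0, 0],
])

```text
t: 14.2
position: [0.499, -0.2269, 0.1065]
orientation: [-0.001, 0.509, 0.861, -0.0]
ft_force: [0.4, 0.5, -3.6]
grip_width: 0.0216
grasp_force: 30.0
```

Request:
send_rows([
  [1, 0, 0, 0.2, 0, 0, 0],
  [1, 0, 0, 0.1, 0, 0, 0],
  [1, 0, 0, 0, 0, 0, 0],
])

```text
t: 14.5
position: [0.4995, -0.2272, 0.1043]
orientation: [0.0, 0.509, 0.861, -0.0]
ft_force: [-0.8, 0.8, 1.1]
grip_width: 0.0219
grasp_force: 30.0
```

Request:
send_rows([
  [1, 0, 0, 0.2, 0, 0, 0],
  [1, 0, 0, 0.2, 0, 0, 0],
  [1, 0, 0, 0, 0, 0, 0],
])

```text
t: 14.8
position: [0.4996, -0.2272, 0.1002]
orientation: [0.0, 0.509, 0.861, 0.0]
ft_force: [-2.0, 0.5, 4.2]
grip_width: 0.0215
grasp_force: 30.0
```

Request:
send_rows([
  [1, 0, 0, 0.2, 0, 0, 0],
  [1, 0, 0, 0.1, 0, 0, 0],
  [1, 0, 0, 0, 0, 0, 0],
])

```text
t: 15.1
position: [0.4996, -0.2273, 0.0975]
orientation: [0.0, 0.509, 0.861, 0.0]
ft_force: [-1.7, 1.5, 6.8]
grip_width: 0.0213
grasp_force: 30.0
```

Request:
send_rows([
  [1, 0, 0, 0.1, 0, 0, 0],
  [1, 0, 0, 0, 0, 0, 0],
])

```text
t: 15.3
position: [0.4997, -0.2273, 0.0966]
orientation: [0.0, 0.509, 0.861, -0.0]
ft_force: [-3.2, 0.1, 8.6]
grip_width: 0.0216
grasp_force: 30.0
```

Request:
send_rows([
  [1, 0, 0, 0.05, 0, 0, 0],
  [1, 0, 0, 0, 0, 0, 0],
])

```text
t: 15.5
position: [0.4998, -0.2273, 0.0964]
orientation: [0.0, 0.509, 0.861, 0.0]
ft_force: [-3.6, 2.2, 10.3]
grip_width: 0.0214
grasp_force: 30.0
```

Request:
send_rows([
  [1, 0, 0, 0.05, 0, 0, 0],
  [1, 0, 0, 0, 0, 0, 0],
])

```text
t: 15.7
position: [0.4999, -0.2274, 0.0964]
orientation: [0.0, 0.509, 0.861, 0.0]
ft_force: [-5.2, 2.1, 15.7]
grip_width: 0.0217
grasp_force: 30.0
```

Request:
send_rows([
  [1, 0, 0, 0.03, 0, 0, 0],
  [1, 0, 0, 0, 0, 0, 0],
  [1, 0, 0, 0, 0, 0, 0],
  [1, 0, 0, 0, 0, 0, 0],
  [1, 0, 0, 0, 0, 0, 0],
])

```text
t: 16.2
position: [0.5, -0.2274, 0.0964]
orientation: [0.001, 0.509, 0.861, 0.0]
ft_force: [-5.2, 2.1, 18.6]
grip_width: 0.0217
grasp_force: 30.0
```

```bash
python3 - <<'E'
from h import *
go(None)
cap("side","pics/b6.png");cap("scene","pics/a6.png")
def cr(f,x,y,w,h,s):return cv2.resize(cv2.imread(f)[y:y+h,x:x+w],None,fx=s,fy=s,interpolation=cv2.INTER_CUBIC)
cv2.imwrite("pics/c6.png",np.hstack([cr("pics/a6.png",350,170,100,100,4),cr("pics/b6.png",325,270,100,100,4)]))
E
```

```text
t 16.2 pos [ 0.5    -0.2274  0.0964] cl yaw 28.82 z [ 0.001 -0.001 -1.   ] F [-5.2  2.1 18.6] w 0.02167995699938424 30.020324885845184
side {'fx': 535.2412645496023, 'fy': 535.2412645496023, 'cx': 324.3273422153143, 'cy': 243.80332165313288, 'pose': array([[ 0.81556189,  0.33782918, -0.46981938, -0.05981351],
       [-0.57866563,  0.47302198, -0.66437663, -0.85102137],
       [-0.00221092,  0.81370858,  0.58126883,  0.83803537],
       [ 0.        ,  0.        ,  0.        ,  1.        ]])}
scene {'fx': 553.2975557286168, 'fy': 553.2975557286168, 'cx': 326.085209702938, 'cy': 241.0409159238748, 'pose': array([[-7.90868269e-01,  3.15620969e-01, -5.24319354e-01,
        -1.46498363e-01],
       [-6.11986370e-01, -4.07522373e-01,  6.77789199e-01,
         9.21335865e-01],
       [ 2.52616943e-04,  8.56918269e-01,  5.15452245e-01,
         7.75243825e-01],
       [ 0.00000000e+00,  0.00000000e+00,  0.00000000e+00,
         1.00000000e+00]])}
```

View pics/c6.png

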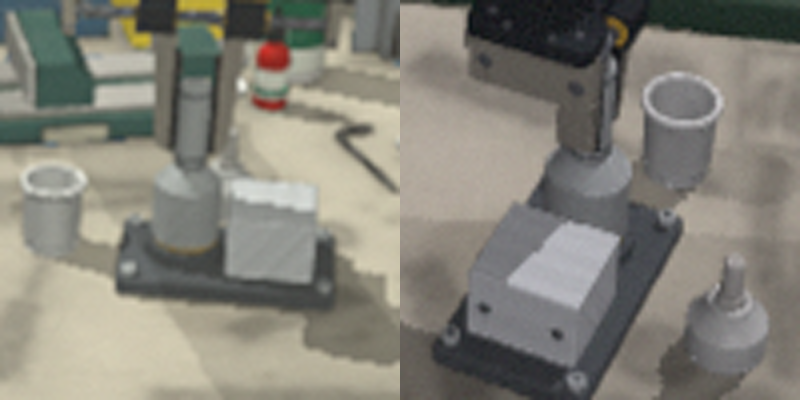

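The cap sits over the pin with only a thin brass line showing at its foot, upright, and the cup and valve are undisturbed. The stop is reached: 8 mm of travel, and the force now rises with no further motion.

```bash
python3 -c "
from rig import bot
print(bot.sign_off())"
```

```text
the job is handed in; nothing more can be done
None
```

The job is handed in at about 16 s of the 42 s allowed: the hold-down cap is on the pin with the collar pressed to its stop (about 8 mm of travel, about 19 N upward at the wrist), still gripped and held down; the drift, cup and valve body were not touched.

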